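Strip the left-hand reel stand for its next reel

TASK

Two wire-reel stands carry the same hexagon cap nut over two nested cups, but one has a left-hand thread: its nut has a groove cut round the hexagon, through its corners, and an arrow engraved on top, pointing clockwise. Unscrew that nut the way its mark says, letting it rise as it turns and never forcing the thread, and stand it upright, open end down, in the steel parts tray; then lift the upper of the two nested cups off the post and set it rim down in the tray beside the nut, so that the next reel can go on. The lower cup must stay down on its stand all the while, and the stand with the plain nut must be left alone.

Things in the scene. Friction and masses are not known exactly. Their poses are not given: they have to be found in the camera images.
- stand_lh: Reel stand with the left-hand thread, fixed to the table, any yaw: round grey base 110 mm across, 8 mm thick, with an upright steel post on its z axis (22 mm core, 28.4 mm over the thread, top 65 mm above the table). Origin: centre of the underside, on the table. The post does not turn. This stand and the plain one change places from start to start.
- thread_lh (a point): Top of that post, on its axis. Coarse two-start left-hand thread: turning the nut clockwise (from above) raises it 20 mm a turn (3.2 mm a radian). It comes free after 2.7 to 3.5 rad, 9 to 12 mm above where it sat, a different amount each time; until then a straight pull is stopped by the thread after 1 to 3 mm. Let the grip rise with it. Let go, it stays put.
- nut_lh: The marked left-hand cap nut, aluminium, 100 to 210 g, closed on top, open below: hexagon 40 mm across flats, 46 across corners, 40 mm high, plus a 1 mm disc on top. Origin: centre of its underside (34 mm above the table at the start), z up; flats face 0, 60, 120 ... degrees from its x axis. It sits hand-loose on the upper cup. Grip it across two flats.
- nut_lh_top (a point): Centre of the top of the marked nut. The mark: an arc-shaped arrow engraved in the top, pointing clockwise, and a dark 5 mm wide groove cut round the hexagon, through its six corners, 13 to 18 mm above the underside.
- cup_upper: Upper of two equal nested cups on the marked stand, pressed steel, 130 to 210 g, rim down: rolled rim 64 mm across and 6 mm high, wall tapering to 49 mm across at the flat top 17 mm above the origin, 33 mm bore round the post. Origin: centre of the underside, z up, 17 mm above the table at the start. The walls nest with 1 mm of play: lift it straight up, 50 mm, to clear the post.
- cup_upper_rim (a point): Centre of the upper cup's rim, 3 mm above its underside. Grip the cup across this rim (64 mm). The rim of the lower cup, of the same size, begins 3 mm below this rim: fingertips more than 3 mm below the upper cup's underside grip both.
- cup_lower: The lower nested cup, the same as the upper one, lying loose on the base of the marked stand, where it has to stay. Origin: centre of its underside, 8 mm above the table.
- stand_rh: The other reel stand, same shape and size, with a common right-hand thread and its own two cups, fixed to the table. Origin: centre of the underside. To be left alone.
- nut_rh: The plain nut on the other stand: same size and metal, but no arrow and no groove. Origin: centre of its underside, z up. Not to be turned.
- nut_rh_corner (a point): A point on the top edge of the plain nut, at one corner of its hexagon, 23 mm from its axis.
- tray: Flat parts tray of dark steel, fixed to the table, open on top: 220 mm along its x, 150 mm along its y, 16 mm high with a small rolled lip (18 mm), walls and floor 3 mm thick. Origin: centre of its underside, z up. Nut and cup fit side by side along x.

How it is judged:
On the way, in this order (a step that is already met when the one before it is completed fails the run):
1. the marked nut has been unscrewed and lifted clear of the post (z of nut_lh in the frame of stand_lh above 0.068 m), for 0.1 s.
2. the marked nut stands in the tray, let go (x of nut_lh in the frame of tray between -0.088 and 0.088 m and y of nut_lh in the frame of tray between -0.053 and 0.053 m and z of nut_lh in the frame of tray between -0.002 and 0.008 m and angle between nut_lh's own z axis and vertical below 0.12 rad and contact force between the fingers and nut_lh below 0.5 N), for 0.2 s.
3. the upper cup has been lifted clear of the post (z of cup_upper in the frame of stand_lh above 0.066 m), for 0.1 s.
At the end, for the whole second after the job is handed in: The marked nut stands upright, open end down, and the upper cup rim down, both level within 7 degrees on the floor of the tray and inside its walls; the lower cup still lies flat on the base of the marked stand, centred within 6 mm; all let go and at rest (x of nut_lh in the frame of tray between -0.088 and 0.088 m and y of nut_lh in the frame of tray between -0.053 and 0.053 m and z of nut_lh in the frame of tray between -0.002 and 0.008 m and angle between each of nut_lh, cup_upper's own z axis and vertical below 0.12 rad and x of cup_upper in the frame of tray between -0.08 and 0.08 m and y of cup_upper in the frame of tray between -0.045 and 0.045 m and z of cup_upper in the frame of tray between -0.002 and 0.008 m and horizontal distance between cup_lower and stand_lh below 0.006 m and z of cup_lower in the frame of stand_lh below 0.012 m and angle between cup_lower's own z axis and vertical below 0.08 rad and linear speed of each of nut_lh, cup_upper, cup_lower below 0.02 m/s); the robot touches nothing.
It fails at once if the lower cup was dragged up by more than 8 mm (z of cup_lower in the frame of stand_lh above 0.016 m).
It fails at once if the plain nut was turned or moved (a corner shifted by more than 8 mm) (distance of nut_rh_corner from where it was at the start of the episode above 0.008 m).
It fails at once if the thread was forced: nut and stand pressed on each other with more than 90 N (contact force between nut_lh and stand_lh above 90 N).
It also fails if it takes over 72 s, if anything falls off the work surface, if the arm or the gripper's body presses on something with over 40 N, if the wrist force passes 120 N, or if a joint passes its speed limit or range.

ROBOT

A 6-joint arm with a two-finger parallel gripper is mounted at the origin on a cart in front of the work surface, level with it; the furniture and walls round the work are solid. World frame = base frame: x ahead of the robot, y to its left, z up, the work surface at z = 0. Lengths are in m, angles in rad, forces in N, time in s.
With the tool pointing down it reaches from about 0.35 to 0.85 m from the base axis. Payload 8.1 kg.
Tool frame: the origin (TCP) lies at the very end of the fingers, on their centre line; the grasp point (between the pads) lies 19 mm behind it; z points along the fingers, y is the line along which they close (so a half turn about z gives the same grasp; the last joint's range is limited). The gripper opens to 85 mm and grips with 20 to 120 N. Pads are 22 mm wide; open, the fingers measure 114 mm over their backs; the gripper's body (76 mm by 85 mm) begins 54 mm behind the grasp point. The pads swing forward as they close: fully open they stand 13 mm farther back than shut.
Start: joints at [1.245, 0.13, 1.488, -0, 1.523, -0.085], TCP at [0.143, 0.583, 0.231] pointing down, gripper open.
Joint ranges: [-2.96, 2.96], [-0.89, 2.26], [0.02, 2.5], [-1.34, 4.48], [0, 2.73], [-2.66, 2.66]. Speed limits (rad/s): [2.39, 2.39, 2.79, 3.14, 3.14, 3.14].

INTERFACE

Orientations are given as a 3x3 rotation matrix whose columns are the frame's x, y, z axes.
In Python, from cell import bot gives the robot as it stands.
- The arm moves only by the tool carry_out, never from a script. Its argument "plan" is text: rows parted by semicolons, each of 7 numbers parted by spaces: the shift along the tool's x, y, z in units of 3 cm (1.0 is 3 cm), then the turn, a rotation vector about the tool's x, y, z in units of 1.5 rad (1.0 is 1.5 rad), then the opening, from 0 (shut) to 1 (fully open). In form: dx dy dz ax ay az gripper; .... A call has exactly 8 rows; each row shifts and turns the commanded pose from where the row before left it, along the tool's axes as they then stand; what a row does not reach is not made up. A row lasts 1/12 s, in which the tool goes at most 41.7 mm and 7.16 degrees, less where a joint would pass 70% of its speed; a pose out of reach is approached as far as the arm can. A call with a number of a shift or a turn outside -1 to 1 is refused whole. A call with a gripper value outside its range is refused whole. The fingers move at their own pace and stop on an object; "grip_force" is the grip in N (left out, the last holds). Time passes only in rows, so rows that do not move let the fingers close, or fill a call up. It gives the time, the measured TCP pose, the force, the opening and the grip force at its end, in the units of the state.
- bot.get_state(): the state, without advancing time (a new reading comes with each control period).
- bot.grab_frame(name): name is "side" or "top"; returns a dict with "img" (400x640x3 uint8, blue, green, red), "vfov" (degrees; the focal length in pixels is half the picture's height over the tangent of half this angle, whatever the lens; pixels are square), "cx", "cy" (the principal point, pixels), "rvec" (rotation vector, rad) and "tvec" (3), from world to camera coordinates, as OpenCV has them. Camera axes: x right, y down, z forward; pixel columns grow to the right and rows downward; lengths in m; the calibration is good to about 2 mm. A picture is of the moment at which its call begins. There is no depth.
- bot.hand_in(): hands the job in; it is judged then, once.
Trained networks look in the newest picture that a camera, given by its name, has taken for a name from the list of things; names that differ only in an ending like _2 or _b are one class to them, and where a whole thing is asked for, a point or a joint stands for the part that bears it (a point fixed in the world has none). Each returns a list of dicts, best first, with "conf" (0 to 1); they miss things now and then, are a little off and sometimes report something else, mostly with a low value. They report only what shows in the picture. A call takes as long as a camera call.
- bot.recognise(camera, thing): "rect" ([left, top, width, height] in pixels, round what is visible of it).
- bot.regions_of(camera, thing): "mask" (400x640 bool, what is visible of it) and "rect" ([left, top, width, height] in pixels, round what is visible of it).
The state is a dict: "time": time; "qpos": joint angles; "qd": joint speeds; "effort": joint torques, N m; "position": TCP position; "eef_rot": TCP orientation; "force": force on the tool from outside, world axes, zero at the start; "moment": the same for the moment, N m; "grip_width": opening from 0.0 (shut) to 1.0 (fully open); "grip_force": force on a finger pad.
Only numpy, scipy, OpenCV 4.12 (cv2) and the standard library are available. Lean on these libraries where they do the work, as an engineer would, in place of code of your own. Each camera call takes 0.05 s, during which the arm holds its last target. There are 200 camera calls.

## Working session

There is one attempt and no reset: what is moved stays moved. The work goes in short steps, Python scripts to look and compute and a tool call to move; the robot and the scene stay as the last step left them, time stands still between calls to the robot, and variables do not carry over. Pictures are saved under pics/ and viewed, at most 10 in all, crops included, and the job is handed in when it is done.

Besides the shell and the picture viewer there is one more tool, called after "Call:" as name(argument=value, ...) on one line, values as JSON. carry_out: Moves the arm, as the interface text tells. Its arguments: {"type":"object","properties":{"plan":{"type":"string"},"grip_force":{"type":"number"}},"required":["plan"]}

```bash
mkdir -p pics; ls
python3 - <<'E'
from cell import bot
import cv2
for n in("top","side"):
    f=bot.grab_frame(n); cv2.imwrite(f"pics/{n}0.png",f["img"])
    print(n,f["vfov"],f["cx"],f["cy"],f["rvec"],f["tvec"])
    for t in("nut_lh","nut_rh","stand_lh","stand_rh","tray","cup_upper","cup_lower","nut_lh_top"):
        print(t,[(round(d["conf"],2),[int(v) for v in d["rect"]]) for d in bot.recognise(n,t)])
s=bot.get_state();print(s)
E
```

```text
pics
top 51.65022364422262 322.8522760893474 198.0715467159503 [ 2.13254321 -2.17932445  0.20510002] [0.04411639 0.50274321 0.8371026 ]
nut_lh [(0.83, [193, 208, 23, 19]), (0.58, [186, 202, 48, 51]), (0.38, [386, 171, 82, 111])]
nut_rh [(0.64, [296, 210, 21, 20])]
stand_lh [(0.57, [184, 200, 52, 50])]
stand_rh [(0.8, [279, 200, 53, 45])]
tray [(0.84, [389, 169, 79, 114]), (0.52, [295, 205, 21, 25])]
cup_upper [(0.51, [196, 207, 30, 32])]
cup_lower []
nut_lh_top [(0.68, [196, 208, 24, 24]), (0.22, [282, 199, 52, 47])]
side 54.1844305001738 316.4562821561694 198.69471312247254 [ 2.13871649 -0.6593098   0.33231693] [-0.390675    0.24926861  0.63626172]
nut_lh [(0.77, [240, 153, 19, 24])]
nut_rh [(0.64, [283, 195, 19, 24]), (0.48, [291, 254, 148, 110])]
stand_lh [(0.61, [231, 172, 40, 26])]
stand_rh [(0.71, [269, 214, 49, 29]), (0.64, [230, 174, 42, 24]), (0.29, [285, 195, 18, 24])]
tray [(0.55, [291, 254, 148, 113])]
cup_upper [(0.66, [240, 171, 24, 14])]
cup_lower []
nut_lh_top [(0.89, [239, 153, 21, 23])]
{'time': 0.9, 'qpos': array([ 1.24459620e+00,  1.30348167e-01,  1.48817720e+00, -3.08927422e-05,
        1.52295561e+00, -8.53910375e-02]), 'qd': array([ 0.00079383, -0.00073308,  0.0002781 , -0.00062389, -0.00096571,
        0.00133939]), 'effort': array([-2.52468510e-06, -5.69272649e+01, -5.00888515e+01, -2.65298013e-04,
        4.92587915e-04,  5.23197230e-06]), 'position': array([0.14308817, 0.58272377, 0.23133574]), 'eef_rot': array([[-9.71145685e-01,  2.38487013e-01,  6.50153733e-05],
       [ 2.38487018e-01,  9.71145681e-01,  9.58961075e-05],
       [-4.02694228e-05,  1.08634413e-04, -9.99999993e-01]]), 'force': array([-0.43811176,  0.52391493,  0.16835964]), 'moment': array([ 0.02518084,  0.03764696, -0.00520441]), 'grip_force': 0.0, 'grip_width': 1.0004947792728005}
```

Run:
```python
import cv2,numpy as np
t=cv2.imread("pics/top0.png");s=cv2.imread("pics/side0.png")
a=cv2.resize(t[170:290,170:480],(775,300),interpolation=cv2.INTER_CUBIC)
b=cv2.resize(s[140:260,200:510],(775,300),interpolation=cv2.INTER_CUBIC)
cv2.imwrite("pics/c0.png",np.vstack([a,b]))
```

```text
(no output)
```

View pics/c0.png

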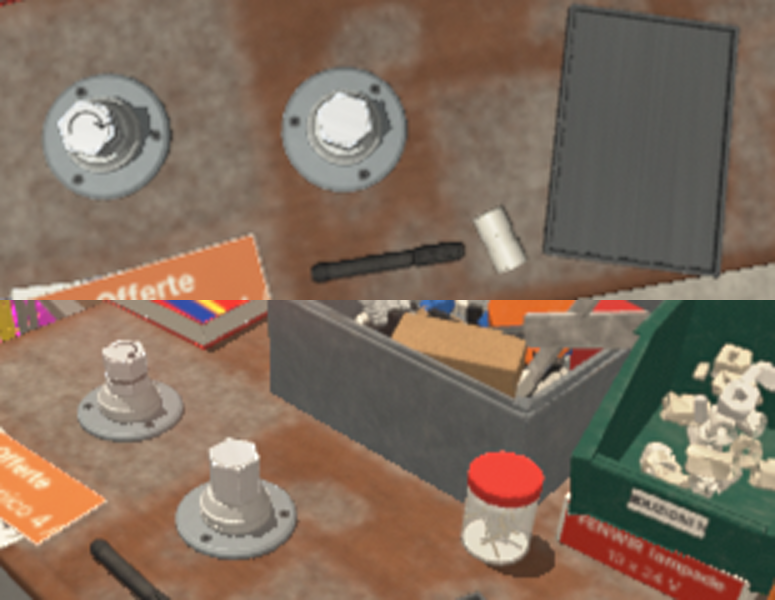

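View pics/side0.png

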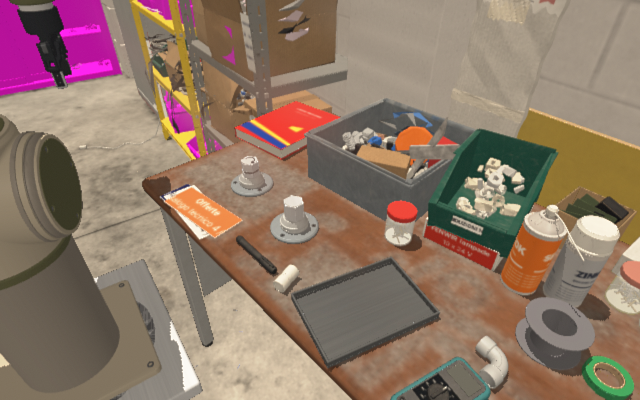

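View pics/top0.png

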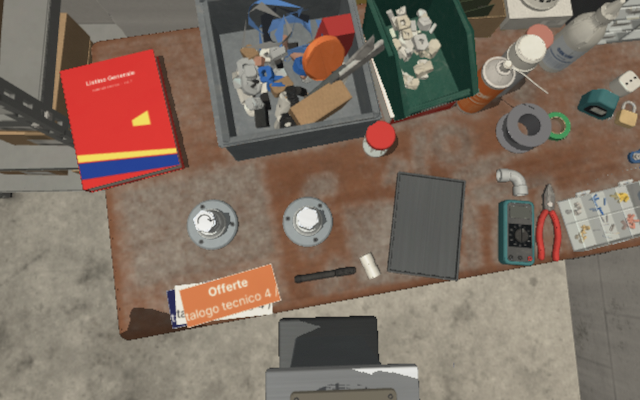

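```bash
cat > h.py <<'E'
import cv2,numpy as np
def cam(f):
    h=f["img"].shape[0];fl=h/2/np.tan(np.radians(f["vfov"])/2)
    K=np.array([[fl,0,f["cx"]],[0,fl,f["cy"]],[0,0,1.]]);R=cv2.Rodrigues(np.array(f["rvec"]))[0]
    return K,R,np.array(f["tvec"]).ravel()
def ground(f,u,v,z):
    K,R,t=cam(f);c=-R.T@t;d=R.T@np.linalg.inv(K)@[u,v,1];return c+d*(z-c[2])/d[2]
def proj(f,P):
    K,R,t=cam(f);p=(K@(R@np.atleast_2d(P).T+t[:,None])).T;return p[:,:2]/p[:,2:]
def rect(f,c,z,half=.05,n=400):
    # image: right = +x world... row up = +y
    s=2*half/n;K,R,t=cam(f)
    A=np.array([[s,0,c[0]-half],[0,-s,c[1]+half],[0,0,z],[0,0,1]])
    H=K@np.c_[R,t]@A
    return cv2.warpPerspective(f["img"],H,(n,n),flags=cv2.INTER_CUBIC|cv2.WARP_INVERSE_MAP)
E
python3 - <<'E'
from cell import bot
from h import *
import pickle
F={n:bot.grab_frame(n) for n in("top","side")};pickle.dump(F,open("f0.pkl","wb"))
f=F["top"]
print("base",ground(f,212.8,224.4,.008),"base2",ground(f,307.6,222,.008),"nuttop",ground(f,205,221,.075))
tr=[(398,172.6),(464,182),(457,280),(387.5,271)]
T=np.array([ground(f,*p,.018) for p in tr]);print(T,T.mean(0))
g=F["side"]
for p in((251,184),):print("side base",ground(g,*p,.008))
st=[(291,293),(387,258.5),(438.5,314),(330,363)]
T=np.array([ground(g,*p,.018) for p in st]);print(T,T.mean(0))
c=ground(f,212.8,224.4,.008)
a=rect(f,c,.008,.065);b=rect(f,c,.0745,.065)
cv2.imwrite("pics/r0.png",np.hstack([a,b]))
print(cam(f)[1].T@-cam(f)[2],cam(g)[1].T@-cam(g)[2])
E
```

```text
base [0.45552215 0.27053328 0.008     ] base2 [0.45641385 0.06649194 0.008     ] nuttop [0.45612073 0.27065456 0.075     ]
[[ 0.56043081 -0.13459238  0.018     ]
 [ 0.53673566 -0.28012062  0.018     ]
 [ 0.32509598 -0.24853629  0.018     ]
 [ 0.34761415 -0.10093894  0.018     ]] [ 0.44246915 -0.19104706  0.018     ]
side base [0.44700005 0.25965396 0.008     ]
[[ 0.34439536 -0.10632208  0.018     ]
 [ 0.5481214  -0.14002151  0.018     ]
 [ 0.53133825 -0.28861294  0.018     ]
 [ 0.32333972 -0.2561975   0.018     ]] [ 0.43679868 -0.19778851  0.018     ]
[0.36834539 0.06463775 0.90309545] [ 0.11933088 -0.51467219  0.58349246]
```

View pics/r0.png

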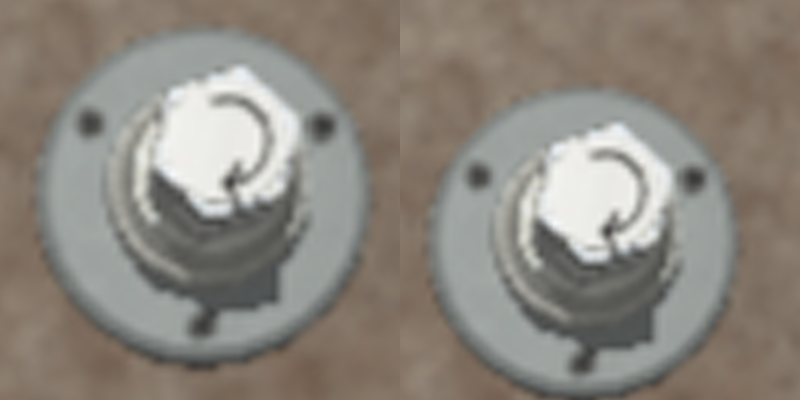

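Call:
carry_out(plan="-.9 -.54 .2 0 0 0 1;-.9 -.54 .2 0 0 0 1;-.9 -.54 .2 0 0 0 1;-.9 -.54 .2 0 0 0 1;-.9 -.54 .2 0 0 0 1;-.9 -.54 .2 0 0 0 1;-.9 -.54 .2 0 0 0 1;-.9 -.54 .2 0 0 0 1")

```text
time: 1.67
position: [0.3228, 0.4042, 0.1832]
eef_rot: [[-0.971, 0.238, 0.0], [0.238, 0.971, 0.0], [-0.0, 0.0, -1.0]]
force: [0.7, 1.0, -0.3]
grip_width: 0.996
grip_force: 0.0
```

Call:
carry_out(plan="-.9 -.54 .2 0 0 0 1;-.9 -.54 .2 0 0 0 1;-.9 -.54 .2 0 0 0 1;-.9 -.54 .2 0 0 0 1;-.9 -.54 .2 0 0 0 1;-.9 -.54 .2 0 0 0 1;0 0 0 0 0 0 1;0 0 0 0 0 0 1")

```text
time: 2.33
position: [0.4567, 0.271, 0.1468]
eef_rot: [[-0.97, 0.242, -0.001], [0.242, 0.97, -0.0], [0.001, -0.001, -1.0]]
force: [0.3, -0.0, -0.5]
grip_width: 1.0
grip_force: 0.0
```

Run:
```python
from cell import bot
from h import *
import pickle
from scipy.optimize import minimize
s=bot.get_state();p=s["position"];R=s["eef_rot"];print(s["time"],p,s["qpos"])
F={n:bot.grab_frame(n) for n in("top","side")};pickle.dump(F,open("f1.pkl","wb"))
out=[]
for n in F:
    f=F[n];im=f["img"].copy();u=proj(f,p)[0]
    P=proj(f,np.array([p+R@[0,.0425,-.013],p+R@[0,-.0425,-.013],p]));print(n,P)
    for q in P: cv2.drawMarker(im,tuple(int(round(v)) for v in q),(0,0,255),cv2.MARKER_CROSS,5,1)
    x,y=[int(v) for v in u];x0=max(0,min(x-50,540));y0=max(0,y-60)
    out.append(cv2.resize(im[y0:y0+120,x0:x0+100],(400,480),interpolation=cv2.INTER_CUBIC));print(x0,y0)
cv2.imwrite("pics/g1.png",np.hstack(out))
# hex fit on first frame
f=pickle.load(open("f0.pkl","rb"))["top"]
g=cv2.cvtColor(rect(f,(.457,.272),.0745,.04),cv2.COLOR_BGR2GRAY).astype(float);g=cv2.GaussianBlur(g,(0,0),3)
m=(g>190).astype(float)
yy,xx=np.mgrid[:400,:400];X=(xx-199.5)*.0002;Y=-(yy-199.5)*.0002
def sc(v):
    d=np.max([(X-v[0])*np.cos(v[2]+k*np.pi/3)+(Y-v[1])*np.sin(v[2]+k*np.pi/3) for k in range(6)],0)
    w=1/(1+np.exp((d-.02)/.0006));return -np.sum(w*(m-.5))
b=min((minimize(sc,[0,0,a],method="Nelder-Mead",options=dict(initial_simplex=[[0,0,a],[.003,0,a],[0,.003,a],[0,0,a+.2]])) for a in(-.5,-.2,.2)),key=lambda r:r.fun)
print(m.sum()*.04,"mm2 (1386)",b.x[:2]+[.457,.272],np.degrees(b.x[2])%60,b.fun)
```

```text
2.3333 [0.45671997 0.27095236 0.14682987] [ 4.38876262e-01  1.33014663e-03  1.77939340e+00  9.94340511e-06
  1.36178649e+00 -8.87947226e-01]
top [[169.91853558 210.68117176]
 [216.17051135 221.13707466]
 [195.02381711 216.71729252]]
145 156
side [[242.53720109 120.25802947]
 [250.23245732 135.71384018]
 [246.82287994 132.66883494]]
196 72
1249.16 mm2 (1386) [0.45663808 0.27340618] 45.37287614999153 -10793.780254710155
```

View pics/g1.png

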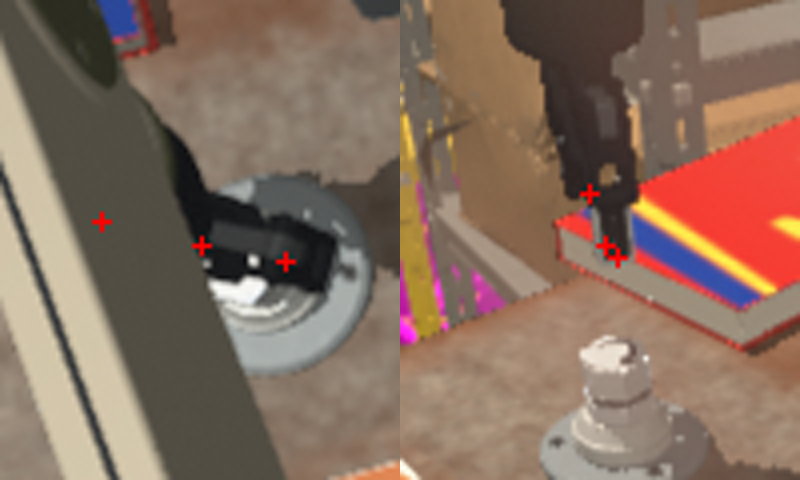

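Run:
```python
from h import *
import pickle
F=pickle.load(open("f0.pkl","rb"))
a=np.linspace(0,2*np.pi,60)
o=[]
for n in F:
    f=F[n];im=cv2.resize(f["img"],None,fx=5,fy=5,interpolation=cv2.INTER_CUBIC)
    x,y=.4567,.2725
    for r,z in((.055,.008),(.032,.017)):
        q=proj(f,np.c_[x+r*np.cos(a),y+r*np.sin(a),0*a+z]);cv2.polylines(im,[((q+.5)*5).astype(int)],True,(0,0,255),1)
    h=np.radians(15.4)+np.arange(6)*np.pi/3
    for z in(.074,):
        q=proj(f,np.c_[x+.023*np.cos(h),y+.023*np.sin(h),0*h+z]);cv2.polylines(im,[((q+.5)*5).astype(int)],True,(255,0,0),1)
    c=proj(f,[x,y,.03])[0]*5;X,Y=int(c[0]),int(c[1]);o.append(im[Y-200:Y+200,X-200:X+200])
cv2.imwrite("pics/o1.png",np.hstack(o))
```

```text
(no output)
```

View pics/o1.png

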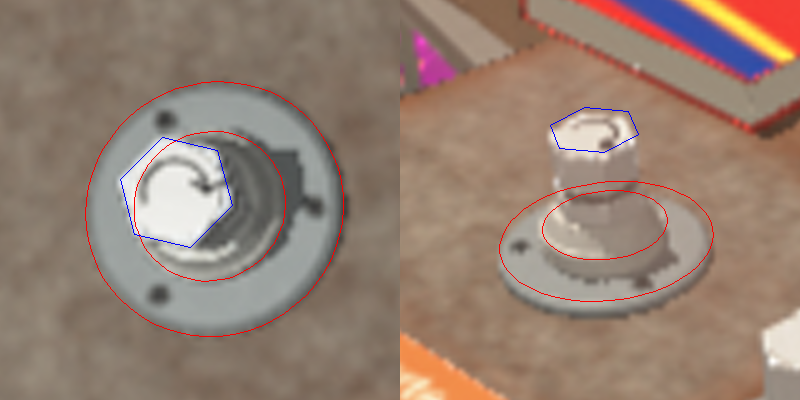

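Call:
carry_out(plan="0 0 .4 0 0 -.068 1;0 0 .4 0 0 -.068 1;0 0 .4 0 0 -.068 1;0 0 .4 0 0 -.068 1;0 0 .4 0 0 -.069 1;0 0 .56 0 0 0 1;0 0 .56 0 0 0 1;0 0 .56 0 0 0 1", grip_force=50)

```text
time: 3.1
position: [0.4555, 0.2738, 0.0368]
eef_rot: [[-0.963, -0.27, 0.001], [-0.27, 0.963, 0.001], [-0.001, 0.0, -1.0]]
force: [0.9, 1.2, -0.0]
grip_width: 0.994
grip_force: 0.0
```

Call:
carry_out(plan="0 0 0 0 0 0 0;0 0 0 0 0 0 0;0 0 0 0 0 0 0;0 0 0 0 0 0 0;0 0 0 0 0 0 0;0 0 0 0 0 0 0;0 0 0 0 0 0 0;0 0 0 0 0 0 0", grip_force=50)

```text
time: 3.77
position: [0.4573, 0.273, 0.0386]
eef_rot: [[-0.964, -0.267, 0.003], [-0.267, 0.964, 0.002], [-0.003, 0.001, -1.0]]
force: [-1.6, -0.2, 7.9]
grip_width: 0.464
grip_force: 51.4
```

Run:
```python
from cell import bot
import cv2
from h import *
s=bot.get_state();print({k:np.round(s[k],3) for k in("time","qpos","position","force","moment","grip_width","grip_force")})
f=bot.grab_frame("side");u=proj(f,s["position"])[0].astype(int)
cv2.imwrite("pics/g2.png",cv2.resize(f["img"][u[1]-60:u[1]+40,u[0]-60:u[0]+60],(600,500),interpolation=cv2.INTER_CUBIC))
```

```text
{'time': np.float64(3.767), 'qpos': array([ 0.442,  0.131,  1.857,  0.   ,  1.15 , -1.4  ]), 'position': array([0.457, 0.273, 0.039]), 'force': array([-1.575, -0.218,  7.925]), 'moment': array([0.092, 0.142, 0.017]), 'grip_width': np.float64(0.464), 'grip_force': np.float64(51.43)}
```

View pics/g2.png

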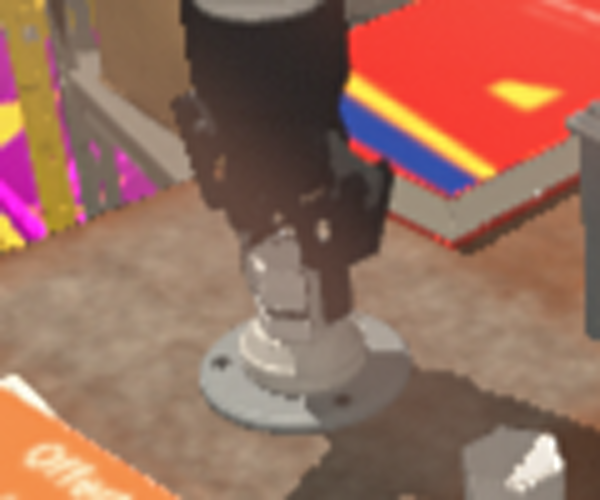

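Call:
carry_out(plan="0 0 -.05 0 0 .04 0;0 0 -.013 0 0 .08 0;0 0 -.013 0 0 .08 0;0 0 -.013 0 0 .08 0;0 0 -.013 0 0 .08 0;0 0 -.013 0 0 .08 0;0 0 -.013 0 0 .08 0;0 0 -.013 0 0 .08 0")

```text
time: 4.48
position: [0.4567, 0.2725, 0.0417]
eef_rot: [[-0.805, 0.594, 0.001], [0.594, 0.805, 0.001], [-0.001, 0.001, -1.0]]
force: [0.1, 0.5, 0.6]
grip_width: 0.463
grip_force: 50.9
```

```bash
cat > st.py <<'E'
from cell import bot
import numpy as np
s=bot.get_state();print({k:np.round(s[k],3).tolist() for k in("time","qpos","position","force","moment","grip_width","grip_force")})
E
python3 st.py
```

```text
{'time': 4.483, 'qpos': [0.442, 0.126, 1.857, 0.0, 1.158, -0.494], 'position': [0.457, 0.272, 0.042], 'force': [0.105, 0.484, 0.595], 'moment': [-0.045, -0.123, 0.034], 'grip_width': 0.463, 'grip_force': 50.937}
```

Call:
carry_out(plan="0 0 -.013 0 0 .08 0;0 0 -.013 0 0 .08 0;0 0 -.013 0 0 .08 0;0 0 -.013 0 0 .08 0;0 0 -.013 0 0 .08 0;0 0 -.013 0 0 .08 0;0 0 -.013 0 0 .08 0;0 0 -.013 0 0 .08 0")

```text
time: 5.15
position: [0.4564, 0.2722, 0.0447]
eef_rot: [[0.025, 1.0, 0.001], [1.0, -0.025, 0.0], [0.0, 0.001, -1.0]]
force: [0.3, -1.7, 0.9]
grip_width: 0.46
grip_force: 51.0
```

Call:
carry_out(plan="0 0 -.013 0 0 .08 0;0 0 -.013 0 0 .08 0;0 0 -.013 0 0 .08 0;0 0 -.013 0 0 .08 0;0 0 -.013 0 0 .08 0;0 0 -.013 0 0 .08 0;0 0 -.013 0 0 .08 0;0 0 -.013 0 0 .08 0")

```text
time: 5.82
position: [0.4562, 0.2724, 0.0477]
eef_rot: [[0.833, 0.553, 0.0], [0.553, -0.833, 0.0], [0.001, -0.0, -1.0]]
force: [-0.4, 0.5, 0.3]
grip_width: 0.465
grip_force: 50.9
```

Call:
carry_out(plan="0 0 -.013 0 0 .08 0;0 0 -.013 0 0 .08 0;0 0 -.013 0 0 .08 0;0 0 -.013 0 0 .08 0;0 0 -.013 0 0 .08 0;0 0 -.013 0 0 .08 0;0 0 -.013 0 0 .08 0;0 0 0 0 0 0 0")

```text
time: 6.48
position: [0.4563, 0.2724, 0.0505]
eef_rot: [[0.968, -0.251, 0.001], [-0.251, -0.968, 0.0], [0.0, -0.0, -1.0]]
force: [0.1, -0.3, 0.1]
grip_width: 0.46
grip_force: 50.8
```

```bash
python3 st.py
```

```text
{'time': 6.483, 'qpos': [0.442, 0.113, 1.853, 0.0, 1.176, 2.266], 'position': [0.456, 0.272, 0.05], 'force': [0.055, -0.251, 0.101], 'moment': [-0.025, 0.013, -0.017], 'grip_width': 0.46, 'grip_force': 50.775}
```

Call:
carry_out(plan="0 0 -.05 0 0 0 0;0 0 -.05 0 0 0 0;0 0 -.05 0 0 0 0;0 0 -.05 0 0 0 0;0 0 -.05 0 0 0 0;0 0 0 0 0 0 0;0 0 0 0 0 0 0;0 0 0 0 0 0 0")

```text
time: 7.15
position: [0.456, 0.2723, 0.0576]
eef_rot: [[0.97, -0.245, -0.0], [-0.245, -0.97, -0.0], [-0.0, 0.0, -1.0]]
force: [0.2, 1.0, -2.5]
grip_width: 0.461
grip_force: 50.7
```

Call:
carry_out(plan="0 0 -.4 0 0 0 0;0 0 -.7 0 0 0 0;0 0 -.7 0 0 0 0;0 0 -.6 0 0 0 0;.17 .5 0 0 0 0 0;.31 .9 0 0 0 0 0;.34 1 0 0 0 0 0;.34 1 0 0 0 0 0")

```text
time: 7.82
position: [0.4649, 0.1641, 0.1307]
eef_rot: [[0.97, -0.244, 0.001], [-0.244, -0.97, 0.0], [0.001, -0.0, -1.0]]
force: [0.7, 0.4, -1.2]
grip_width: 0.461
grip_force: 50.7
```

Call:
carry_out(plan=".34 1 0 0 0 0 0;.34 1 0 0 0 0 0;.34 1 0 0 0 0 0;.34 1 0 0 0 0 0;.34 1 0 0 0 0 0;.34 1 0 0 0 0 0;.34 1 0 0 0 0 0;.34 1 0 0 0 0 0")

```text
time: 8.48
position: [0.4852, -0.0894, 0.1307]
eef_rot: [[0.97, -0.245, 0.001], [-0.245, -0.97, -0.0], [0.001, 0.0, -1.0]]
force: [1.5, 1.0, -0.2]
grip_width: 0.461
grip_force: 50.7
```

Call:
carry_out(plan=".34 1 0 0 0 0 0;.34 1 0 0 0 0 0;.31 .9 0 0 0 0 0;.23 .68 0 0 0 -.05 0;0 0 .6 0 0 0 0;0 0 .6 0 0 0 0;0 0 .6 0 0 0 0;0 0 0 0 0 0 0")

```text
time: 9.15
position: [0.4918, -0.1999, 0.0724]
eef_rot: [[0.985, -0.172, -0.005], [-0.172, -0.985, 0.003], [-0.006, -0.002, -1.0]]
force: [-1.3, 0.5, -1.9]
grip_width: 0.465
grip_force: 50.6
```

```bash
cat > view.py <<'E'
from cell import bot
import sys
from h import *
s=bot.get_state();print({k:np.round(s[k],3).tolist() for k in("time","qpos","position","force","grip_width")})
a=np.linspace(0,2*np.pi,60);o=[]
c=np.array([.441,-.193]);yw=np.radians(-8.75);U=np.array([np.cos(yw),np.sin(yw)]);V=np.array([-U[1],U[0]])
for n in("top","side"):
    f=bot.grab_frame(n);im=cv2.resize(f["img"],None,fx=2.5,fy=2.5,interpolation=cv2.INTER_CUBIC)
    if "t" in sys.argv[2:]:
        q=proj(f,np.array([[*(c+i*.11*U+j*.075*V),.018] for i,j in((1,1),(1,-1),(-1,-1),(-1,1))]));cv2.polylines(im,[((q+.5)*2.5).astype(int)],True,(0,0,255),1)
    u=proj(f,[*c,.03] if "t" in sys.argv[2:] else [.457,.272,.03])[0]*2.5;x=int(np.clip(u[0]-200,0,1200));y=int(np.clip(u[1]-220,0,580))
    o.append(im[y:y+420,x:x+400])
cv2.imwrite(sys.argv[1],np.hstack(o))
E
python3 view.py pics/v3.png t
```

```text
{'time': 9.15, 'qpos': [-0.483, 0.088, 1.835, -0.0, 1.225, 1.261], 'position': [0.492, -0.2, 0.072], 'force': [-1.268, 0.475, -1.862], 'grip_width': 0.465}
```

View pics/v3.png

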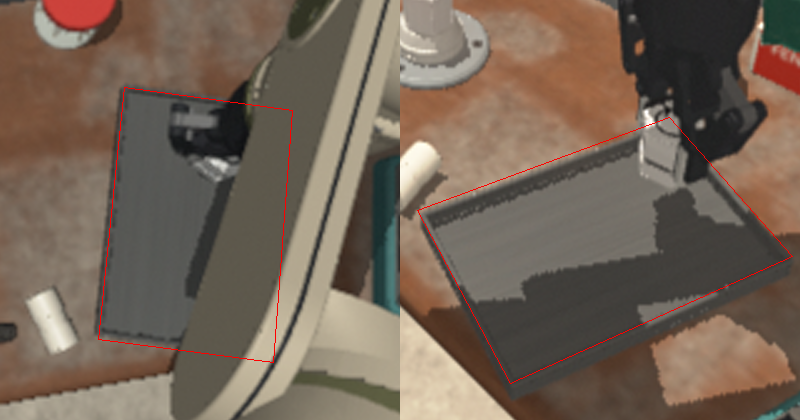

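Call:
carry_out(plan="0 0 .6 0 0 0 0;0 0 .6 0 0 0 0;0 0 .4 0 0 0 0;0 0 .3 0 0 0 0;0 0 .2 0 0 0 0;0 0 .1 0 0 0 0;0 0 0 0 0 0 0;0 0 0 0 0 0 0")

```text
time: 9.92
position: [0.4947, -0.2011, 0.0102]
eef_rot: [[0.985, -0.172, 0.001], [-0.172, -0.985, -0.0], [0.001, 0.0, -1.0]]
force: [0.3, -0.2, -1.6]
grip_width: 0.459
grip_force: 50.7
```

Call:
carry_out(plan="0 0 .03 0 0 0 0;0 0 .03 0 0 0 0;0 0 .02 0 0 0 0;0 0 .01 0 0 0 0;0 0 0 0 0 0 0;0 0 0 0 0 0 0;0 0 0 0 0 0 0;0 0 0 0 0 0 0")

```text
time: 10.58
position: [0.4951, -0.2014, 0.0085]
eef_rot: [[0.985, -0.172, 0.002], [-0.172, -0.985, -0.001], [0.002, 0.001, -1.0]]
force: [-2.2, 1.5, 8.5]
grip_width: 0.461
grip_force: 51.9
```

Call:
carry_out(plan="0 0 0 0 0 0 1;0 0 0 0 0 0 1;0 0 0 0 0 0 1;0 0 0 0 0 0 1;0 0 0 0 0 0 1;0 0 0 0 0 0 1;0 0 0 0 0 0 1;0 0 0 0 0 0 1")

```text
time: 11.25
position: [0.4942, -0.2009, 0.0068]
eef_rot: [[0.985, -0.172, -0.0], [-0.172, -0.985, 0.0], [-0.0, -0.0, -1.0]]
force: [0.2, -0.1, -0.2]
grip_width: 1.002
grip_force: 0.0
```

Call:
carry_out(plan="0 0 -.2 0 0 0 1;0 0 -.5 0 0 0 1;0 0 -.7 0 0 0 1;0 0 -.8 0 0 0 1;0 0 -.8 0 0 0 1;0 0 -.8 0 0 0 1;0 0 -.2 0 0 0 1;0 0 0 0 0 0 1")

```text
time: 11.92
position: [0.496, -0.2018, 0.13]
eef_rot: [[0.985, -0.172, 0.005], [-0.172, -0.985, -0.003], [0.005, 0.002, -1.0]]
force: [-0.5, 1.2, -0.6]
grip_width: 1.001
grip_force: 0.0
```

```bash
python3 view.py pics/v4.png t
```

```text
{'time': 11.917, 'qpos': [-0.482, 0.023, 1.79, -0.0, 1.324, 1.261], 'position': [0.496, -0.202, 0.13], 'force': [-0.462, 1.159, -0.556], 'grip_width': 1.001}
```

View pics/v4.png

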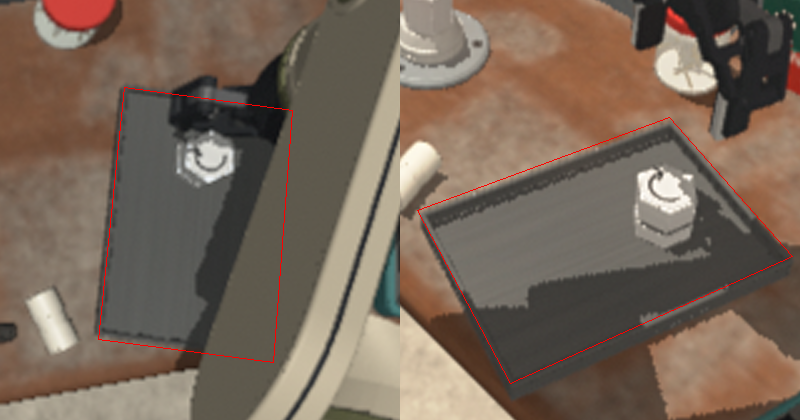

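Call:
carry_out(plan="-.84 .02 .3 0 0 0 .753;-.84 .02 .3 0 0 0 .753;-.84 .02 .3 0 0 0 .753;-.85 .02 .3 0 0 0 .753;0 0 .7 0 0 0 .753;0 0 .7 0 0 0 .753;0 0 .7 0 0 0 .753;0 0 0 0 0 0 .753")

```text
time: 12.68
position: [0.3897, -0.1832, 0.0222]
eef_rot: [[0.985, -0.172, -0.008], [-0.172, -0.985, 0.005], [-0.009, -0.004, -1.0]]
force: [-0.6, 1.0, -0.4]
grip_width: 0.756
grip_force: 0.0
```

Call:
carry_out(plan="0 0 .3 0 0 0 .753;0 0 .2 0 0 0 .753;0 0 .1 0 0 0 .753;0 0 .1 0 0 0 .753;0 0 .1 0 0 0 .753;0 0 .06 0 0 0 .753;0 0 0 0 0 0 .753;0 0 0 0 0 0 .753")

```text
time: 13.35
position: [0.3943, -0.186, 0.0023]
eef_rot: [[0.985, -0.172, 0.0], [-0.172, -0.985, -0.0], [0.0, 0.0, -1.0]]
force: [0.2, -0.3, 0.2]
grip_width: 0.751
grip_force: 0.0
```

Call:
carry_out(plan="0 0 .05 0 0 0 .753;0 0 .05 0 0 0 .753;0 0 .04 0 0 0 .753;0 0 .04 0 0 0 .753;0 0 .04 0 0 0 .753;0 0 0 0 0 0 .753;0 0 0 0 0 0 .753;0 0 0 0 0 0 .753")

```text
time: 14.02
position: [0.3943, -0.186, -0.0032]
eef_rot: [[0.985, -0.172, -0.001], [-0.172, -0.985, 0.0], [-0.001, -0.0, -1.0]]
force: [-8.2, 4.2, 20.4]
grip_width: 0.757
grip_force: 10.3
```

Call:
carry_out(plan="0 0 -.3 0 0 0 .753;0 0 -.6 0 0 0 .753;0 0 -.8 0 0 0 .753;0 0 -.8 0 0 0 .753;0 0 -.8 0 0 0 .753;0 0 -.85 0 0 0 1;-.02 -.5 0 0 0 0 1;-.035 -.9 0 0 0 0 1")

```text
time: 14.68
position: [0.4014, -0.1462, 0.1227]
eef_rot: [[0.985, -0.175, 0.004], [-0.174, -0.985, -0.003], [0.005, 0.002, -1.0]]
force: [0.7, 0.7, -0.3]
grip_width: 1.003
grip_force: 0.0
```

Call:
carry_out(plan="-.039 -1 0 0 0 0 1;-.039 -1 0 0 0 0 1;-.039 -1 0 0 0 0 1;-.039 -1 0 0 0 0 1;-.039 -1 0 0 0 0 1;-.039 -1 0 0 0 0 1;-.039 -1 0 0 0 0 1;-.039 -1 0 0 0 0 1")

```text
time: 15.35
position: [0.4318, 0.0954, 0.1202]
eef_rot: [[0.985, -0.172, 0.001], [-0.172, -0.985, 0.0], [0.001, -0.0, -1.0]]
force: [-0.3, -0.1, -0.4]
grip_width: 1.0
grip_force: 0.0
```

Call:
carry_out(plan="-.039 -1 0 0 0 0 1;-.039 -1 0 0 0 0 1;-.039 -1 0 0 0 0 1;-.039 -1 0 0 0 0 1;-.039 -1 0 0 0 0 1;-.03 -.7 0 0 0 0 1;-.01 -.31 0 0 0 0 1;0 0 0 0 0 0 1")

```text
time: 16.02
position: [0.4558, 0.2742, 0.12]
eef_rot: [[0.985, -0.17, -0.0], [-0.17, -0.985, 0.0], [-0.0, -0.0, -1.0]]
force: [0.6, -0.4, -0.1]
grip_width: 1.001
grip_force: 0.0
```

Call:
carry_out(plan="0 0 .5 0 0 0 1;0 0 .7 0 0 0 1;0 0 .5 0 0 0 1;0 0 .3 0 0 0 1;0 0 0 0 0 0 1;0 0 0 0 0 0 1;0 0 0 0 0 0 1;0 0 0 0 0 0 1")

```text
time: 16.68
position: [0.4569, 0.2728, 0.0615]
eef_rot: [[0.985, -0.172, 0.002], [-0.172, -0.985, 0.001], [0.002, -0.001, -1.0]]
force: [-0.3, -0.4, -0.2]
grip_width: 1.004
grip_force: 0.0
```

```bash
python3 st.py
```

```text
{'time': 16.683, 'qpos': [0.442, 0.098, 1.846, -0.0, 1.195, 2.186], 'position': [0.457, 0.273, 0.061], 'force': [-0.281, -0.375, -0.177], 'moment': [-0.029, -0.039, -0.0], 'grip_width': 1.004, 'grip_force': 0.0}
```

Call:
carry_out(plan="0 0 .5 0 0 0 1;0 0 .5 0 0 0 1;0 0 .4 0 0 0 1;0 0 .2 0 0 0 .85;0 0 .05 0 0 0 .85;0 0 0 0 0 0 .85;0 0 0 0 0 0 .85;0 0 0 0 0 0 .85", grip_force=40)

```text
time: 17.35
position: [0.4566, 0.273, 0.0114]
eef_rot: [[0.985, -0.172, 0.001], [-0.172, -0.985, 0.001], [0.001, -0.001, -1.0]]
force: [0.1, 0.4, -0.6]
grip_width: 0.847
grip_force: 0.0
```

Call:
carry_out(plan="0 0 0 0 0 0 .8;0 0 0 0 0 0 .77;0 0 0 0 0 0 .74;0 0 0 0 0 0 .6;0 0 0 0 0 0 .3;0 0 0 0 0 0 0;0 0 0 0 0 0 0;0 0 0 0 0 0 0", grip_force=40)

```text
time: 18.02
position: [0.4562, 0.2728, 0.011]
eef_rot: [[0.985, -0.172, 0.001], [-0.172, -0.985, 0.0], [0.001, -0.0, -1.0]]
force: [-0.9, -0.9, 6.0]
grip_width: 0.72
grip_force: 42.4
```

```bash
python3 st.py
```

```text
{'time': 18.017, 'qpos': [0.442, 0.173, 1.868, -0.0, 1.099, 2.186], 'position': [0.456, 0.273, 0.011], 'force': [-0.905, -0.942, 6.03], 'moment': [-0.188, 0.202, 0.042], 'grip_width': 0.72, 'grip_force': 42.407}
```

Call:
carry_out(plan="0 0 -.04 0 0 0 0;0 0 -.05 0 0 0 0;0 0 -.05 0 0 0 0;0 0 -.05 0 0 0 0;0 0 0 0 0 0 0;0 0 0 0 0 0 0;0 0 0 0 0 0 0;0 0 0 0 0 0 0")

```text
time: 18.68
position: [0.4558, 0.2726, 0.0161]
eef_rot: [[0.985, -0.172, -0.0], [-0.172, -0.985, -0.0], [-0.0, 0.0, -1.0]]
force: [-0.2, -1.2, -2.4]
grip_width: 0.716
grip_force: 43.8
```

```bash
python3 st.py
python3 - <<'E'
from cell import bot
from h import *
F=[]
for i in range(6):
    f=bot.grab_frame("side");s=bot.get_state();F.append(s["force"])
print(np.mean(F,0),np.std(F,0))
u=proj(f,[.457,.272,.03])[0].astype(int)
cv2.imwrite("pics/v5.png",cv2.resize(f["img"][u[1]-35:u[1]+25,u[0]-40:u[0]+40],(800,600),interpolation=cv2.INTER_CUBIC))
E
```

```text
{'time': 18.683, 'qpos': [0.442, 0.165, 1.867, -0.0, 1.11, 2.186], 'position': [0.456, 0.273, 0.016], 'force': [-0.154, -1.185, -2.428], 'moment': [0.016, -0.027, 0.032], 'grip_width': 0.716, 'grip_force': 43.801}
[-0.03469029 -0.24562832 -1.91295739] [0.30130034 0.47764402 0.47783695]
```

View pics/v5.png

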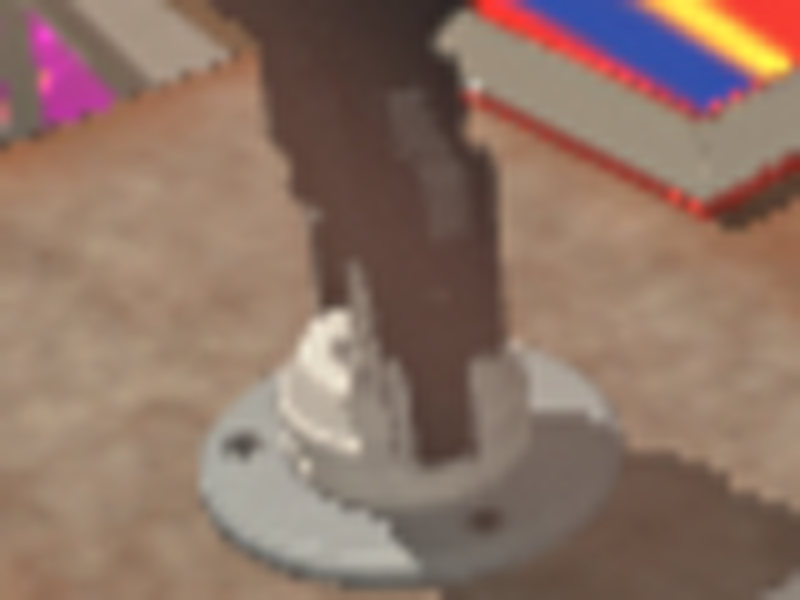

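Call:
carry_out(plan="0 0 -.1 0 0 0 0;0 0 -.15 0 0 0 0;0 0 -.2 0 0 0 0;0 0 -.25 0 0 0 0;0 0 -.3 0 0 0 0;0 0 -.3 0 0 0 0;0 0 -.3 0 0 0 0;0 0 -.3 0 0 0 0")

```text
time: 19.65
position: [0.4561, 0.2728, 0.0746]
eef_rot: [[0.985, -0.172, 0.001], [-0.172, -0.985, 0.0], [0.001, -0.001, -1.0]]
force: [-0.3, 0.7, -2.2]
grip_width: 0.72
grip_force: 43.9
```

Call:
carry_out(plan="0 0 -.4 0 0 0 0;0 0 -.5 0 0 0 0;0 0 -.5 0 0 0 0;0 0 -.3 0 0 0 0;0 0 0 0 0 0 0;0 0 0 0 0 0 0;0 0 0 0 0 0 0;0 0 0 0 0 0 0")

```text
time: 20.32
position: [0.4551, 0.2723, 0.123]
eef_rot: [[0.985, -0.172, -0.002], [-0.172, -0.985, -0.001], [-0.002, 0.001, -1.0]]
force: [-0.2, -0.9, -2.7]
grip_width: 0.717
grip_force: 43.9
```

Run:
```python
from cell import bot
from h import *
F=[]
for i in range(5):
    f=bot.grab_frame("side");F.append(bot.get_state()["force"])
print(np.mean(F,0),bot.get_state()["position"],bot.get_state()["grip_width"])
for t in("cup_upper","cup_lower","stand_lh"):print(t,[(round(d["conf"],2),[int(v) for v in d["rect"]]) for d in bot.recognise("side",t)])
for n,z in(("lower top",.025),("lower bottom",.008),("held",.14)):print(n,proj(f,[.4565,.2724,z]))
```

```text
[ 0.06485607  0.04677406 -2.14122455] [0.45556001 0.27247894 0.12361185] 0.7196521761828043
cup_upper [(0.68, [232, 132, 29, 14])]
cup_lower [(0.72, [237, 174, 29, 15])]
stand_lh [(0.65, [232, 161, 41, 35])]
lower top [[251.43075686 175.04971077]]
lower bottom [[252.06625575 180.50401387]]
held [[246.76700329 135.02206353]]
```

Call:
carry_out(plan=".01 .3 0 0 0 0 0;.02 .6 0 0 0 0 0;.035 .9 0 0 0 0 0;.039 1 0 0 0 0 0;.039 1 0 0 0 0 0;.039 1 0 0 0 0 0;.039 1 0 0 0 0 0;.039 1 0 0 0 0 0")

```text
time: 21.38
position: [0.4279, 0.0686, 0.1243]
eef_rot: [[0.985, -0.172, 0.0], [-0.172, -0.985, -0.0], [0.0, 0.0, -1.0]]
force: [0.5, -0.5, -2.5]
grip_width: 0.721
grip_force: 44.0
```

Call:
carry_out(plan=".039 1 0 0 0 0 0;.039 1 0 0 0 0 0;.039 1 0 0 0 0 0;.039 1 0 0 0 0 0;.039 1 0 0 0 0 0;.039 1 0 0 0 0 0;.039 1 0 0 0 0 0;.035 .9 0 0 0 0 0")

```text
time: 22.05
position: [0.396, -0.1668, 0.1244]
eef_rot: [[0.985, -0.172, 0.0], [-0.172, -0.985, -0.001], [0.001, 0.001, -1.0]]
force: [0.6, -0.0, -2.3]
grip_width: 0.719
grip_force: 44.1
```

Call:
carry_out(plan=".02 .5 0 0 0 0 0;.01 .21 0 0 0 0 0;0 0 0 0 0 0 0;0 0 .5 0 0 0 0;0 0 .7 0 0 0 0;0 0 .7 0 0 0 0;0 0 .7 0 0 0 0;0 0 .5 0 0 0 0")

```text
time: 22.72
position: [0.3933, -0.1841, 0.0294]
eef_rot: [[0.985, -0.171, -0.001], [-0.171, -0.985, 0.001], [-0.002, -0.001, -1.0]]
force: [0.2, -0.3, -3.2]
grip_width: 0.718
grip_force: 44.1
```

Call:
carry_out(plan="0 0 .4 0 0 0 0;0 0 .3 0 0 0 0;0 0 .1 0 0 0 0;0 0 .07 0 0 0 0;0 0 .05 0 0 0 0;0 0 0 0 0 0 0;0 0 0 0 0 0 0;0 0 0 0 0 0 0")

```text
time: 23.38
position: [0.3946, -0.1862, 0.0043]
eef_rot: [[0.985, -0.172, 0.001], [-0.172, -0.985, -0.001], [0.001, 0.0, -1.0]]
force: [0.2, -0.2, -2.4]
grip_width: 0.721
grip_force: 44.1
```

Call:
carry_out(plan="0 0 .04 0 0 0 0;0 0 .04 0 0 0 0;0 0 .04 0 0 0 0;0 0 .03 0 0 0 0;0 0 .03 0 0 0 0;0 0 0 0 0 0 0;0 0 0 0 0 0 0;0 0 0 0 0 0 0")

```text
time: 24.05
position: [0.3941, -0.1859, -0.0018]
eef_rot: [[0.985, -0.172, -0.0], [-0.172, -0.985, 0.0], [-0.0, -0.0, -1.0]]
force: [-0.3, 0.7, -1.2]
grip_width: 0.721
grip_force: 44.1
```

Call:
carry_out(plan="0 0 .03 0 0 0 0;0 0 .03 0 0 0 0;0 0 0 0 0 0 0;0 0 0 0 0 0 0;0 0 0 0 0 0 0;0 0 0 0 0 0 0;0 0 0 0 0 0 0;0 0 0 0 0 0 0")

```text
time: 24.72
position: [0.3943, -0.186, -0.0023]
eef_rot: [[0.985, -0.172, -0.0], [-0.172, -0.985, 0.0], [-0.0, 0.0, -1.0]]
force: [-8.4, 4.9, 17.4]
grip_width: 0.719
grip_force: 52.4
```

Call:
carry_out(plan="0 0 -.06 0 0 0 0;0 0 0 0 0 0 .75;0 0 0 0 0 0 .8;0 0 0 0 0 0 .9;0 0 0 0 0 0 1;0 0 0 0 0 0 1;0 0 0 0 0 0 1;0 0 0 0 0 0 1")

```text
time: 25.38
position: [0.3941, -0.1859, -0.0019]
eef_rot: [[0.985, -0.172, -0.0], [-0.172, -0.985, 0.0], [-0.0, -0.0, -1.0]]
force: [-0.3, 0.1, 0.7]
grip_width: 0.997
grip_force: 0.0
```

Call:
carry_out(plan="0 0 -.2 0 0 0 1;0 0 -.4 0 0 0 1;0 0 -.6 0 0 0 1;0 0 -.8 0 0 0 1;0 0 -.8 0 0 0 1;0 0 -.8 0 0 0 1;0 0 -.4 0 0 0 1;0 0 0 0 0 0 1")

```text
time: 26.05
position: [0.3962, -0.1872, 0.1223]
eef_rot: [[0.985, -0.172, 0.006], [-0.172, -0.985, -0.003], [0.006, 0.002, -1.0]]
force: [0.1, -0.0, 0.4]
grip_width: 0.998
grip_force: 0.0
```

Call:
carry_out(plan="-.3 -.7 -.3 0 0 0 1;-.3 -.9 -.3 0 0 0 1;-.3 -.9 -.3 0 0 0 1;-.3 -.9 -.3 0 0 0 1;0 -.9 0 0 0 0 1;0 -.5 0 0 0 0 1;0 0 0 0 0 0 1;0 0 0 0 0 0 1")

```text
time: 26.72
position: [0.383, -0.0373, 0.1535]
eef_rot: [[0.986, -0.17, -0.001], [-0.17, -0.986, -0.0], [-0.001, 0.0, -1.0]]
force: [-0.1, -0.0, 0.3]
grip_width: 1.001
grip_force: 0.0
```

```bash
python3 st.py
python3 - <<'E'
from cell import bot
from h import *
for n in("side","top"):
    f=bot.grab_frame(n);cv2.imwrite(f"pics/end_{n}.png",f["img"])
    for t in("nut_lh","cup_upper","cup_lower"):print(n,t,[(round(d["conf"],2),[int(v) for v in d["rect"]]) for d in bot.recognise(n,t)])
    P=[[.394+dx,-.186+dy,z] for z in(.003,.02) for dx,dy in((.032,0),(-.032,0),(0,.032),(0,-.032))]
    q=proj(f,P);print("expect cup",q.min(0),q.max(0));print("nut",proj(f,[[.495,-.201,.003],[.495,-.201,.044]]).round(),"lower",proj(f,[.4565,.2724,.016]).round())
E
```

```text
{'time': 26.717, 'qpos': [-0.23, -0.445, 2.146, -0.0, 1.442, 1.511], 'position': [0.383, -0.037, 0.154], 'force': [-0.144, -0.029, 0.286], 'moment': [-0.017, 0.009, -0.019], 'grip_width': 1.001, 'grip_force': 0.0}
side nut_lh [(0.92, [379, 272, 22, 33])]
side cup_upper [(0.75, [321, 296, 35, 34])]
side cup_lower [(0.59, [237, 174, 27, 14]), (0.47, [233, 161, 37, 35])]
expect cup [324.06561286 297.38907052] [353.64194202 328.67211094]
nut [[387. 296.]
 [390. 281.]] lower [[252. 178.]]
top nut_lh [(0.59, [423, 189, 17, 6])]
top cup_upper []
top cup_lower [(0.79, [197, 214, 24, 27])]
expect cup [409.37618239 233.07213202] [440.87478953 263.15278855]
nut [[428. 202.]
 [433. 200.]] lower [[211. 224.]]
```

```bash
python3 -c "
from cell import bot
print(bot.hand_in())"
```

```text
the job is handed in; nothing more can be done
None
```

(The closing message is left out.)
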